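Flip the round drying marker

ROBOT

A 6-joint arm with a two-finger parallel gripper is mounted at the origin on the work surface. World frame = base frame: x ahead of the robot, y to its left, z up, the work surface at z = 0. Lengths are in mm, angles in degrees, forces in N, time in s.
With the tool pointing down it reaches from about 375 to 750 mm from the base axis. Payload 9 kg.
Tool frame: the origin (TCP) lies at the very end of the fingers, on their centre line; the grasp point (between the pads) lies 19 mm behind it; y points along the fingers, x is the direction in which the jaws open and shut, and the axes are right-handed (so a half turn about y gives the same grasp; the last joint's range is limited). The gripper opens to 85 mm and grips with 20 to 120 N. Pads are 22 mm wide; open, the fingers measure 114 mm over their backs; the gripper's body (76 mm by 85 mm) begins 54 mm behind the grasp point. The pads swing forward as they close: fully open they stand 13 mm farther back than shut.
Start: joints at [-88.046, 5.964, 5.575, 89.605, 0, 77.527], TCP at [149.497, -581.112, 195.731] pointing down, gripper open.
Joint ranges: [-171.21, 171.21], [-48.23, 106.86], [-62.78, 66.21], [-105.2, 120.99], [-86.42, 89.51], [-180, 180]. Speed limits (degrees/s): [127.2, 127.2, 147.25, 180, 180, 180].

INTERFACE

Orientations are given as a 3x3 rotation matrix whose columns are the frame's x, y, z axes.
In Python, from rig import arm, viewer gives the robot as it stands.
- The arm moves only by the shell command python3 -m inch 'ROWS' [OPENING] [FORCE]. ROWS is JSON, a list of rows, each a list of 4 numbers: the shift along the tool's x, y, z in mm, then the turn about the tool's y in rad. In form: [[tx, ty, tz, roll], ...]. A call has 1 to 10 rows; each row shifts and turns the pose as measured when the row begins, along the tool's axes as they then stand; what a row does not reach is not made up. A row lasts 1/12 s, in which the tool goes at most 41.7 mm and 7.16 degrees, less where a joint would pass 70% of its speed; a pose out of reach is approached as far as the arm can. A call with a gripper value outside its range is refused whole. OPENING is the finger opening in mm, from 0 to 85.4, set as the call begins (- or left out, the last holds). The fingers move at their own pace and stop on an object; FORCE is the grip in N (left out, the last holds). Time passes only in rows, so rows that do not move let the fingers close. It gives the time, the measured TCP pose, the force and the opening at its end, in the units of the state.
- arm.sense(): the state, without advancing time (a new reading comes with each control period).
- viewer.grab_frame(name): name is "scene" or "top" or "wrist"; returns a dict with "color" (384x512x3 uint8, red, green, blue), "fovy" (degrees; the focal length in pixels is half the picture's height over the tangent of half this angle, whatever the lens; pixels are square), "cx", "cy" (the principal point, pixels), "R" (3x3) and "t" (3): a world point X has camera coordinates R X + t. Camera axes: x right, y down, z forward; pixel columns grow to the right and rows downward; lengths in mm; the calibration is good to about 2 mm. The wrist camera is an equidistant fisheye: a pixel r from the principal point sees the ray r / f radians off the axis. A picture is of the moment at which its call begins. There is no depth.
- arm.close_job(): hands the job in, once; it reports no verdict.
The state is a dict: "time_s": time; "qpos": joint angles; "qd": joint speeds; "joint_efforts": joint torques, N m; "tcp_pos": TCP position; "tool_rot": TCP orientation; "wrist_force": force on the tool from outside, world axes, zero at the start; "moment": the same for the moment, N m; "finger_gap": opening from 0.0 (shut) to 1.0 (fully open).
Only numpy, scipy, OpenCV 4.12 (cv2) and the standard library are available. Lean on these libraries where they do the work, as an engineer would, in place of code of your own. Each camera call takes 0.05 s, during which the arm holds its last target.

TASK

The glue on the model hut's roof has set, so turn its marker over: with a fingertip, flip the round wooden paddle over its axle from the right side of its stand to the left, as the robot sees it, until it lies fully flat against its stop with the two-bar face up. Swing it over gently, without flicking it, squeezing it hard or letting it slam, and leave the square paddle and everything else on the bench where they are. Finish clear of everything.

Things in the scene. Friction and masses are not known exactly. Their poses are not given: they have to be found in the camera images.
- round_stand: The round paddle's marker stand, fixed: wooden base 130 x 120 x 16 mm, two posts (inner faces 88 mm apart, 104 mm tall) with a brass axle 90 mm above the bench and, 22 mm to either side of it, a thin brass rod the paddle rests on. Origin: centre of underside; x points the way the paddle is flipped (roughly to the robot's left, +y, within 0.4 rad), y along the axle, z up.
- round_axle (a point): Middle of the round paddle's axle, 90 mm above the bench; axes as the stand's.
- round_paddle (a joint): Angle of the round paddle about its axle: 0 = level, reaching to the stand's -x side (the robot's right), ring face up; pi/2 = straight up; pi = level on the +x side (the robot's left), bar face up (both ends are stops). The hinge is stiff and stays where it is left (about 1 N at the edge moves it); a start may be up to 0.35 rad above level.
- round_tip (a point): Outermost point of the round paddle's edge, at mid-thickness; turns with the paddle. The paddle is a plywood disc 70 mm across, 8 mm thick, its centre 55 mm and its outer edge 90 mm from the axle, on a 24 mm wide neck; about 40 g. Nothing is under the disc: 86 mm free down to the bench, 70 mm over the stand's base.
- square_stand: The other, square paddle's marker stand, fixed: wooden base 130 x 120 x 16 mm, two posts (inner faces 88 mm apart, 104 mm tall) with a brass axle 90 mm above the bench and, 22 mm to either side of it, a thin brass rod the paddle rests on. Origin: centre of underside; x points the way the paddle is flipped (roughly to the robot's left, +y, within 0.4 rad), y along the axle, z up. To be left alone.
- square_tip (a point): Middle of the outer edge of the square paddle (68 x 68 x 8 mm, same hinge, edge 90 mm from its axle). To be left alone.
- hut: Model hut with shingled roof on a 190 x 130 mm plywood board, 140 mm tall, loose. Origin: centre of its underside.
- stain_jar: Amber jar, 52 mm across, 75 mm tall, loose. Origin: centre of its underside.
- glue_bottle: White bottle, 52 mm across, 110 mm tall, loose. Origin: centre of its underside.
- screwdriver: Screwdriver with wooden handle, 180 mm long, lying on the bench along its x axis, loose.
Things that resemble listed ones, but are neither listed nor needed, are in the scene too. Leave any pink look-alike of the round_stand alone.

How it is judged:
By the outcome, as a careful person would: the job done as asked, in the order asked, and still so for the second after the job is handed in, with the robot touching nothing.
It also fails if it takes over 42 s, if anything falls off the work surface, if the arm or the gripper's body presses on something with over 40 N, if the wrist force passes 120 N, or if a joint passes its speed limit or range.

## Working session

There is one attempt and no reset: what is moved stays moved. The work goes in short steps, Python scripts to look and compute and a shell command to move; the robot and the scene stay as the last step left them, time stands still between calls to the robot, and variables do not carry over. Pictures are saved under pics/ and viewed, and the job is handed in when it is done.

```bash
ls; mkdir -p pics; python3 - <<'E'
from rig import arm, viewer
import cv2,pickle
s=arm.sense();print(s)
d={}
for n in("scene","top","wrist"):
    f=viewer.grab_frame(n);d[n]=f;cv2.imwrite(f"pics/{n}0.png",f["color"][:,:,::-1]);print(n,f["fovy"],f["cx"],f["cy"],f["R"],f["t"])
pickle.dump(d,open("f0.pkl","wb"))
E
```

```text
pics
{'time_s': 0.0, 'qpos': array([-8.80490245e+01,  6.00012103e+00,  5.52600009e+00,  8.96071820e+01,
       -4.42593201e-04,  7.75255313e+01]), 'qd': array([-0.0429317 ,  0.01555351,  0.0546386 ,  0.04736642,  0.07908617,
       -0.02636606]), 'joint_efforts': array([ 1.25397146e-03, -5.56932127e+01,  5.03644574e+01,  1.72146724e-02,
       -4.27799432e-04, -3.36275498e-06]), 'tcp_pos': array([ 149.45239156, -580.66509743,  194.89686307]), 'tool_rot': array([[ 2.49119962e-01, -5.60292901e-05,  9.68472633e-01],
       [-9.68471642e-01,  1.41791750e-03,  2.49119789e-01],
       [-1.38717230e-03, -9.99998993e-01,  2.98968773e-04]]), 'wrist_force': array([ 0.03157913, -0.08302606,  0.18576659]), 'moment': array([-0.01698723, -0.00742816, -0.00938938]), 'finger_gap': 1.0017406101966841}
scene 49.193056436807225 259.57981631137073 191.30693812590758 [[-0.57793189  0.81603925  0.00864181]
 [ 0.49414056  0.35834638 -0.79209405]
 [-0.64947659 -0.45350614 -0.61033789]] [ 305.22781442 -200.54410552 1666.43372229]
top 55.5539047006647 261.4465072564067 194.27136178498492 [[ 0.00855444 -0.99938382 -0.03404127]
 [-0.99539615 -0.00526048 -0.09570183]
 [ 0.09546378  0.03470322 -0.9948278 ]] [  17.40308174  533.85820144 1056.08613648]
wrist 65.70646984690485 252.48117039853875 187.5344195609095 [[ 0.24929439 -0.96842643 -0.00159959]
 [-0.92512958 -0.23863654  0.29527591]
 [-0.28633471 -0.0721308  -0.95541069]] [-597.46236567  -38.54769685  379.33001889]
```

View pics/scene0.png

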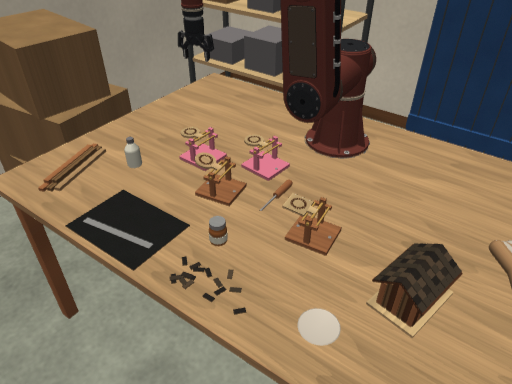

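View pics/top0.png

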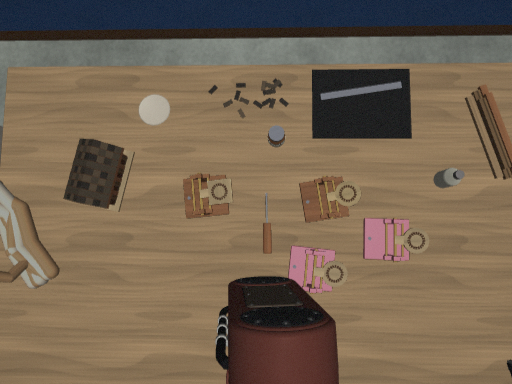

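View pics/wrist0.png

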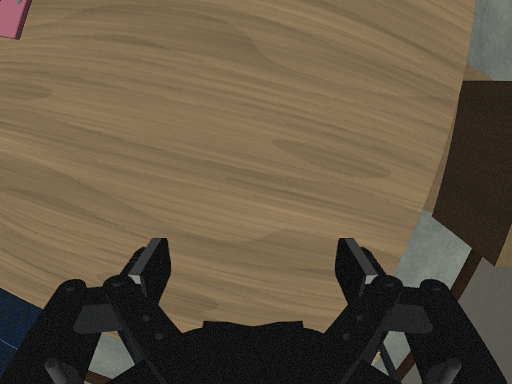

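```bash
python3 - <<'E'
import cv2,pickle,numpy as np
d=pickle.load(open("f0.pkl","rb"))
t=d["top"]["color"][:,:,::-1]
a=cv2.resize(t[160:235,165:245],(400,375),interpolation=cv2.INTER_CUBIC)
b=cv2.resize(t[160:235,290:370],(400,375),interpolation=cv2.INTER_CUBIC)
cv2.imwrite("pics/crop1.png",np.hstack([a,b]))
s=d["scene"]["color"][:,:,::-1]
cv2.imwrite("pics/crop2.png",cv2.resize(s[120:260,170:350],(796,560)[::1],interpolation=cv2.INTER_CUBIC))
E
```

```text
(no output)
```

View pics/crop1.png

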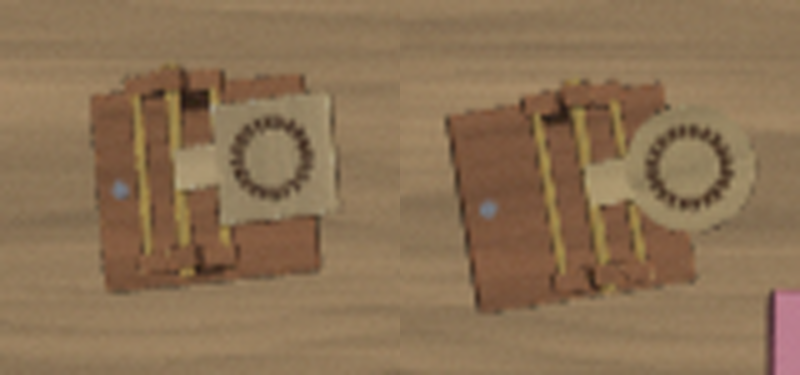

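View pics/crop2.png

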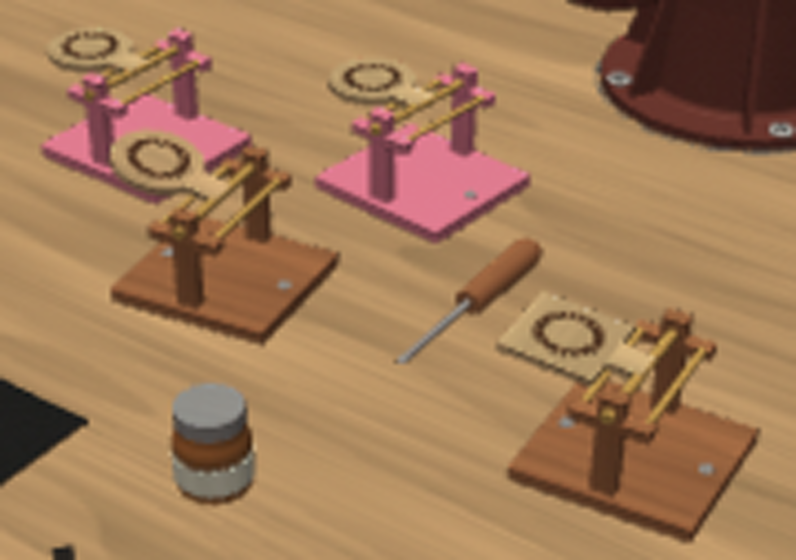

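The top view shows four look-alikes. The brown stand at (326,197) with a round disc at (347,193) is the target. The brown stand at (206,195) has a square disc, and the pink ones at (387,240) and (312,270) are decoys. The enlarged crop confirms brown with a round paddle at (326,197). Now I'll measure it.

```bash
cat > h.py <<'E'
import numpy as np,cv2
def ray(f,u,v,fish=False):
    H=f["color"].shape[0];F=H/2/np.tan(np.radians(f["fovy"]/2))
    x=(u-f["cx"])/F;y=(v-f["cy"])/F
    if fish:
        r=np.hypot(x,y);d=np.array([x/r*np.sin(r),y/r*np.sin(r),np.cos(r)])
    else: d=np.array([x,y,1.])
    R=f["R"];return -R.T@f["t"],R.T@(d/np.linalg.norm(d))
def onz(f,u,v,z,fish=False):
    o,d=ray(f,u,v,fish);return o+d*(z-o[2])/d[2]
def tri(r1,r2):
    (o1,d1),(o2,d2)=r1,r2
    s=np.linalg.lstsq(np.c_[d1,-d2],o2-o1,rcond=None)[0]
    a=o1+s[0]*d1;b=o2+s[1]*d2;return (a+b)/2,np.linalg.norm(a-b)
def proj(f,X):
    H=f["color"].shape[0];F=H/2/np.tan(np.radians(f["fovy"]/2));c=f["R"]@X+f["t"]
    return c[:2]/c[2]*F+[f["cx"],f["cy"]]
E
python3 - <<'E'
from h import *
import pickle
d=pickle.load(open("f0.pkl","rb"));t=d["top"];s=d["scene"]
np.set_printoptions(precision=1,suppress=True)
c=[onz(t,u,v,16) for u,v in((299.4,183.6),(305.6,222.4),(349,215),(342.4,177))]
print("base",np.array(c),np.mean(c,0),[np.linalg.norm(c[i]-c[i-1]) for i in range(4)])
a=[onz(t,*p,90) for p in((324.6,177),(331,217.6))];print("axle",a,np.mean(a,0),np.linalg.norm(a[0]-a[1]))
# disc ring centre
k=796/180
cs=(170+158/k,120+158/k); ct=(290+288/5,160+167/5)
print("disc",tri(ray(t,*ct),ray(s,*cs)),onz(t,*ct,94))
# scene axle: ends at posts
for p in((180,230),(268,160)):print("sc axle",onz(s,170+p[0]/k,120+p[1]/k,90))
for p in((112,292),(262,340),(338,260)):print("sc base",onz(s,170+p[0]/k,120+p[1]/k,16))
E
```

```text
base [[ 567.4  -92.    16. ]
 [ 451.7 -110.1   16. ]
 [ 474.5 -238.    16. ]
 [ 587.8 -220.    16. ]] [ 520.3 -165.    16. ] [np.float64(129.68159655924836), np.float64(117.09474751453884), np.float64(129.8851277861415), np.float64(114.6783106760495)]
axle [array([ 576.9, -156.9,   90. ]), array([ 464. , -173.5,   90. ])] [ 520.4 -165.2   90. ] 114.10941873652041
disc (array([ 527.9, -213.1,  123.7]), np.float64(0.04353434277345591)) [ 530.9 -219.1   94. ]
sc axle [ 552.3 -174.    90. ]
sc axle [ 442.7 -180.5   90. ]
sc base [ 566.4 -235.    16. ]
sc base [ 545.7 -107.4   16. ]
sc base [ 433.6 -122.    16. ]
```

```bash
python3 - <<'E'
from h import *
import pickle
d=pickle.load(open("f0.pkl","rb"));t=d["top"];s=d["scene"]
np.set_printoptions(precision=1,suppress=True)
kx=796/180;ky=4
P=lambda x,y:(170+(x+.0)/kx,120+y/ky)
ct=(290+288/5,160+167/5)
print("disc",tri(ray(t,*ct),ray(s,*P(158,158))))
for p in((180,230),(268,160)):print("sc axle",onz(s,*P(*p),90))
for p in((112,292),(262,340),(338,260)):print("sc base",onz(s,*P(*p),16))
C=np.array([520.,-165,90]);ax=np.array([113,17,0.]);ax/=np.linalg.norm(ax);xs=np.array([-ax[1],ax[0],0]);print(xs)
for th in(0,.1,.2,.3):
    X=C+55*(-xs*np.cos(th)+[0,0,np.sin(th)])+4*(xs*np.sin(th)+[0,0,np.cos(th)]);print(th,X,proj(t,X)-ct,proj(s,X)-P(158,158))
E
```

```text
disc (array([ 528.7, -215.1,  109.2]), np.float64(2.1825664343486797))
sc axle [ 575.  -154.5   90. ]
sc axle [ 460.9 -166.    90. ]
sc base [ 594.6 -209.5   16. ]
sc base [577.9 -81.8  16. ]
sc base [ 462.  -100.9   16. ]
[-0.1  1.   0. ]
0 [ 528.2 -219.4   94. ] [0.1 1. ] [-0.9  3.4]
0.1 [ 528.1 -218.7   99.5] [0.3 0.8] [-0.8  2. ]
0.2 [ 527.9 -217.5  104.8] [0.2 0.7] [-0.6  0.7]
0.3 [ 527.6 -215.8  110.1] [-0.   0.6] [-0.3 -0.5]
```

Triangulating the disc gives a paddle angle of about 0.25 rad. The axle is near (520,-165) and the flip direction is about (-0.15, 0.99). The base measures 130 x 117 mm against the given 130 x 120, so the fit is consistent. I'll move to the outer side of the paddle with the fingers shut, then look with the wrist camera.

```bash
python3 -m inch '[[-10.8,-1,29.8,0],[-10.8,-1,29.8,0],[-10.8,-1,29.8,0],[-10.8,-1,29.8,0],[-10.8,-1,29.8,0],[-10.8,-1,29.8,0],[-10.8,-1,29.8,0],[-10.8,-1,29.8,0],[-10.8,-1,29.8,0],[-10.8,-1,29.8,0]]' 0 20
python3 -m inch '[[0,0,0,-0.12],[0,0,0,-0.12],[0,0,0,-0.12],[0,0,0,-0.12],[0,0,0,-0.12],[0,0,0,-0.12],[0,0,0,-0.12],[0,0,0,-0.12],[0,0,0,-0.12],[0,0,0,-0.12]]'
```

```text
time_s: 0.98
tcp_pos: [416.4, -396.6, 201.3]
tool_rot: [[0.239, -0.003, 0.971], [-0.971, 0.006, 0.239], [-0.006, -1.0, -0.001]]
wrist_force: [0.5, -0.7, 0.2]
finger_gap: -0.002
time_s: 1.82
tcp_pos: [422.3, -389.0, 198.4]
tool_rot: [[0.996, -0.004, 0.084], [-0.084, 0.011, 0.996], [-0.005, -1.0, 0.011]]
wrist_force: [0.1, -0.9, -0.9]
finger_gap: 0.004
```

```bash
python3 -m inch '[[24,-1,12,-0.08],[24,-1,14,-0.08],[24,-1,14,-0.08],[24,0,12,0],[24,0,10,0],[0,0,0,0],[0,0,0,0]]'; python3 - <<'E'
from rig import arm,viewer
import cv2,pickle
d={}
for n in("wrist","top"):
    f=viewer.grab_frame(n);d[n]=f;cv2.imwrite(f"pics/{n}1.png",cv2.resize(f["color"][:,:,::-1],(768,576)))
d["s"]=arm.sense();pickle.dump(d,open("f1.pkl","wb"));print(d["s"]["qpos"],d["s"]["tcp_pos"])
E
```

```text
time_s: 2.4
tcp_pos: [540.9, -316.0, 199.0]
tool_rot: [[0.985, -0.007, -0.173], [0.173, 0.014, 0.985], [-0.005, -1.0, 0.015]]
wrist_force: [-0.2, -0.5, -0.5]
finger_gap: -0.002
[-42.48598335  11.8390497   12.34143426  91.34621601   0.30457363
  37.6018101 ] [ 540.21897    -316.59098848  199.01083246]
```

View pics/wrist1.png

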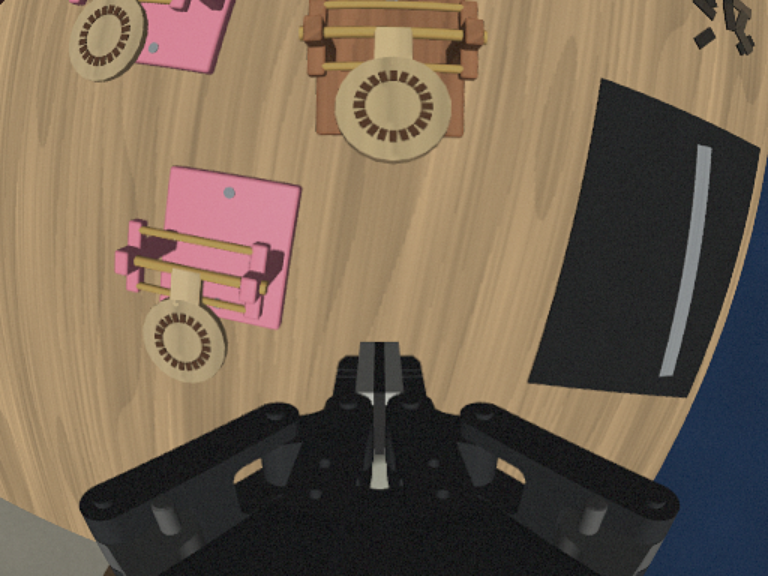

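The wrist view shows the brown round paddle with its disc centre at (393,105), its outer edge at (393,160), and its axle from (303,33) to (485,40), all in the 768-wide picture. The view is well aligned.

```bash
python3 - <<'E'
from h import *
import pickle
np.set_printoptions(precision=1,suppress=True)
d=pickle.load(open("f1.pkl","rb"));w=d["wrist"];t0=pickle.load(open("f0.pkl","rb"))
q=lambda x,y:((x+.5)/1.5-.5,(y+.5)/1.5-.5)
a=[onz(w,*q(*p),90,True) for p in((303,33),(485,40))]
print("axle",a,np.mean(a,0),np.linalg.norm(a[0]-a[1]))
ax=a[1]-a[0];print(np.degrees(np.arctan2(ax[1],ax[0])))
b=[onz(w,*q(*p),16,True) for p in((317,135),(463,137))];print("base edge",b,np.linalg.norm(b[1]-b[0]),np.mean(b,0))
rw=ray(w,*q(393,105),True)
print("disc w/top",tri(rw,ray(t0["top"],347.6,193.4)))
print("disc w/scene",tri(rw,ray(t0["scene"],170+158/(796/180),120+158/4)))
C=np.array([520.,-165,90]);xs=np.array([-.15,.989,0])
o,dd=ray(w,*q(393,160),True)
for th in(0,.1,.2,.25,.3,.35):
    for nm,X in(("tip",C+90*(-xs*np.cos(th)+[0,0,np.sin(th)])),("cen",C+55*(-xs*np.cos(th)+[0,0,np.sin(th)])+4*(xs*np.sin(th)+[0,0,np.cos(th)]))):
        c=w["R"]@X+w["t"];F=192/np.tan(np.radians(w["fovy"]/2));r=np.arctan2(np.hypot(*c[:2]),c[2]);p=c[:2]/np.hypot(*c[:2])*r*F+[w["cx"],w["cy"]]
        print(th,nm,X,(p+.5)*1.5-.5)
E
```

```text
axle [array([ 464.7, -170.2,   90. ]), array([ 581. , -153.4,   90. ])] [ 522.8 -161.8   90. ] 117.45982291157499
8.230550811125587
base edge [array([ 474.7, -234.9,   16. ]), array([ 590.6, -215.5,   16. ])] 117.52635388387723 [ 532.7 -225.2   16. ]
disc w/top (array([ 529.1, -213.3,  121.1]), np.float64(2.0345093654030233))
disc w/scene (array([ 530.3, -212. ,  111. ]), np.float64(0.27954201739854506))
0 tip [ 533.5 -254.    90. ] [385.8 173.6]
0 cen [ 528.2 -219.4   94. ] [387.2 119. ]
0.1 tip [ 533.4 -253.6   99. ] [385.9 173.5]
0.1 cen [ 528.1 -218.7   99.5] [387.4 117.2]
0.2 tip [ 533.2 -252.2  107.9] [386.1 171.9]
0.2 cen [ 528.  -217.5  104.8] [387.5 114.5]
0.25 tip [ 533.1 -251.2  112.3] [386.2 170.5]
0.25 cen [ 527.8 -216.7  107.5] [387.6 112.8]
0.3 tip [ 532.9 -250.   116.6] [386.3 168.6]
0.3 cen [ 527.7 -215.8  110.1] [387.7 110.8]
0.35 tip [ 532.7 -248.6  120.9] [386.5 166.4]
0.35 cen [ 527.5 -214.7  112.6] [387.8 108.6]
```

```bash
python3 -m inch '[[5,20,8,0.03],[0,28,8,0],[0,28,8,0],[0,28,8,0],[0,10,6,0],[0,0,5,0],[0,0,0,0],[0,0,0,0]]'; cat > st.py <<'E'
from rig import arm,viewer
import numpy as np,cv2,sys
np.set_printoptions(precision=2,suppress=True)
s=arm.sense();C=np.array([523,-162,90.]);xs=np.array([-.144,.99,0]);ys=np.array([.99,.144,0])
p=s["tcp_pos"]-C;print("u(x_stand)",p@xs,"v",p@ys,"z",s["tcp_pos"][2],"F along xs",s["wrist_force"]@xs,"F",s["wrist_force"],"t",s["time_s"])
E
python3 st.py;python3 - <<'E'
from rig import arm,viewer
import cv2
f=viewer.grab_frame("wrist");cv2.imwrite("pics/wrist2.png",cv2.resize(f["color"][:,:,::-1],(768,576)))
E
```

```text
time_s: 3.17
tcp_pos: [532.8, -276.8, 82.9]
tool_rot: [[0.991, -0.006, -0.13], [0.13, 0.01, 0.991], [-0.004, -1.0, 0.011]]
wrist_force: [0.5, 0.1, 0.2]
finger_gap: 0.002
u(x_stand) -115.06628082805598 v -6.83193035717392 z 82.90386807521475 F along xs 0.04643704095711638 F [0.55 0.13 0.23] t 3.1667
```

View pics/wrist2.png

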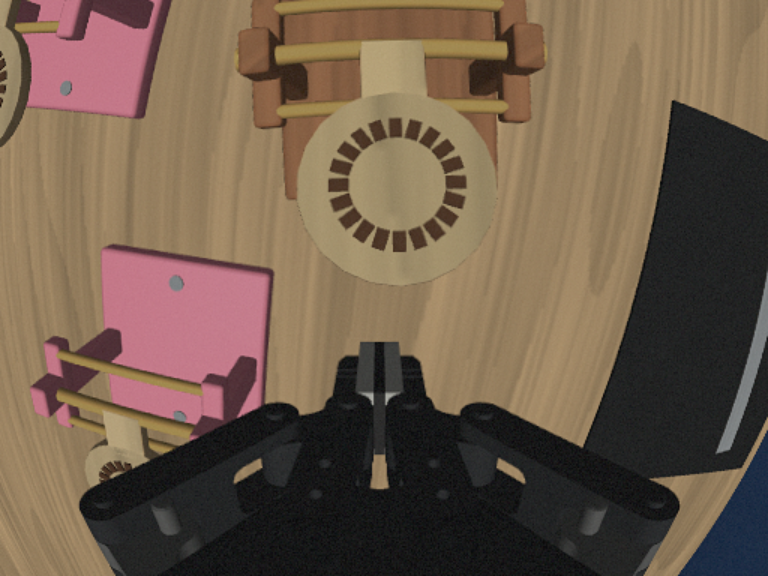

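The wrist view now shows the disc at (397,185), its outer rim at (397,285) and the fingertips at (379,345). I need about +7 mm along tool x.

```bash
python3 -m inch '[[7,0,3,0],[0,0,3,0],[0,0,0,0]]'; python3 st.py; python3 - <<'E'
from h import *
from rig import viewer
np.set_printoptions(precision=1,suppress=True)
f=viewer.grab_frame("wrist");cv2.imwrite("pics/wrist3.png",cv2.resize(f["color"][:,:,::-1],(768,576)))
f=viewer.grab_frame("scene");cv2.imwrite("pics/scene3.png",cv2.resize(f["color"][100:240,150:330,::-1],(720,560)))
E
```

```text
time_s: 3.47
tcp_pos: [541.3, -272.3, 86.9]
tool_rot: [[0.992, -0.001, -0.129], [0.129, 0.007, 0.992], [-0.0, -1.0, 0.007]]
wrist_force: [0.2, 0.3, 0.7]
finger_gap: 0.0
u(x_stand) -111.8564541502026 v 2.2240005596292205 z 86.92285636025362 F along xs 0.2988918790071817 F [0.17 0.33 0.73] t 3.4667
```

View pics/wrist3.png

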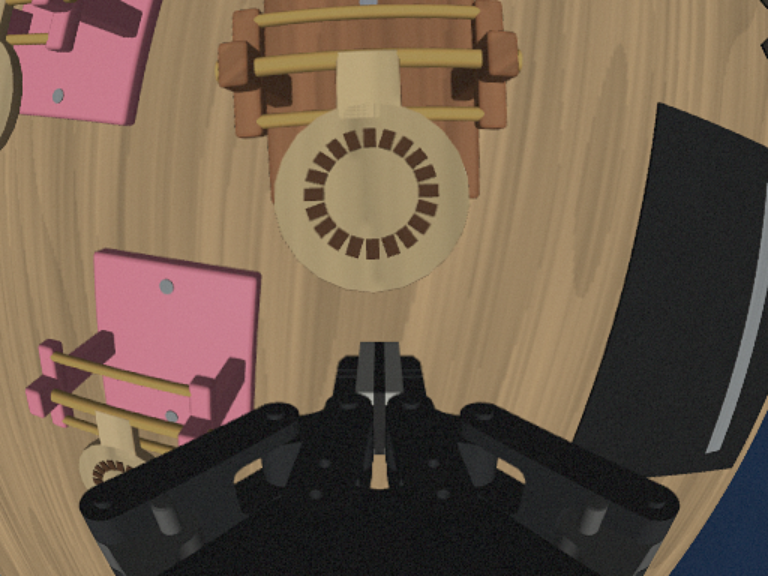

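View pics/scene3.png

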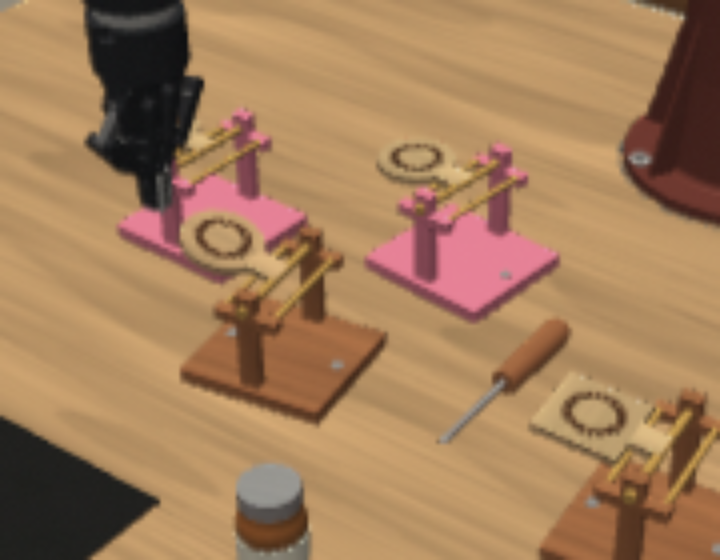

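```bash
python3 -m inch '[[-2,0,4,0],[0,1,4,0],[0,1,1,0]]'; python3 st.py
```

```text
time_s: 3.82
tcp_pos: [538.1, -263.7, 85.3]
tool_rot: [[0.992, -0.001, -0.128], [0.128, 0.006, 0.992], [0.0, -1.0, 0.006]]
wrist_force: [0.4, -0.0, 0.4]
finger_gap: -0.003
u(x_stand) -102.84446555588255 v 0.3133994150843292 z 85.26653441210516 F along xs -0.05457068551984193 F [ 0.37 -0.    0.37] t 3.8167
```

```bash
python3 -m inch '[[0,0,1.5,0],[0,0,1.5,0]]'; python3 st.py;python3 -m inch '[[0,-1,1,0],[0,-1,1,0]]'; python3 st.py
```

```text
time_s: 3.98
tcp_pos: [537.4, -260.0, 84.9]
tool_rot: [[0.992, -0.001, -0.129], [0.129, 0.006, 0.992], [-0.0, -1.0, 0.006]]
wrist_force: [0.4, -0.8, -0.5]
finger_gap: 0.002
u(x_stand) -99.09988020579074 v 0.1230220281549404 z 84.86643808766706 F along xs -0.8280463743886904 F [ 0.45 -0.77 -0.51] t 3.9833
time_s: 4.15
tcp_pos: [536.9, -257.5, 86.7]
tool_rot: [[0.992, -0.002, -0.129], [0.129, 0.007, 0.992], [-0.001, -1.0, 0.007]]
wrist_force: [-0.6, 0.7, 0.0]
finger_gap: -0.004
u(x_stand) -96.50854569189104 v -0.01886212373646023 z 86.70108754052082 F along xs 0.7327309928392154 F [-0.58  0.66  0.02] t 4.15
```

```bash
python3 -m inch '[[0,-3,1,0],[0,-3,1,0]]'; python3 st.py;python3 -m inch '[[0,-3,1,0],[0,-3,1,0]]'; python3 st.py; python3 - <<'E'
from h import *
from rig import viewer
f=viewer.grab_frame("wrist");cv2.imwrite("pics/wrist4.png",cv2.resize(f["color"][:,:,::-1],(768,576)))
E
```

```text
time_s: 4.32
tcp_pos: [536.3, -255.1, 92.7]
tool_rot: [[0.992, -0.002, -0.129], [0.129, 0.007, 0.992], [-0.001, -1.0, 0.007]]
wrist_force: [-0.3, -0.3, -0.1]
finger_gap: 0.001
u(x_stand) -94.12957238796014 v -0.20887103376340238 z 92.74339168747822 F along xs -0.21790540211353168 F [-0.28 -0.26 -0.1 ] t 4.3167
time_s: 4.48
tcp_pos: [536.1, -253.1, 99.6]
tool_rot: [[0.992, -0.002, -0.129], [0.129, 0.007, 0.992], [-0.001, -1.0, 0.007]]
wrist_force: [-0.2, 0.3, -0.8]
finger_gap: -0.002
u(x_stand) -92.10386989531023 v -0.12163893853057442 z 99.60074858458323 F along xs 0.3360793768973076 F [-0.22  0.31 -0.79] t 4.4833
```

View pics/wrist4.png

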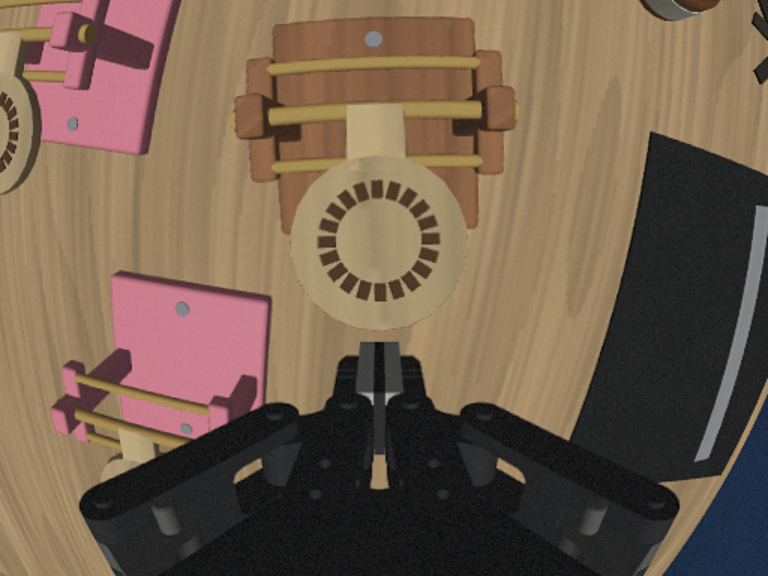

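```bash
cat > m.py <<'E'
from h import *
from rig import viewer,arm
import sys
np.set_printoptions(precision=1,suppress=True)
def projf(w,X):
    c=w["R"]@X+w["t"];F=192/np.tan(np.radians(w["fovy"]/2));r=np.arctan2(np.hypot(*c[:2]),c[2]);p=c[:2]/np.hypot(*c[:2])*r*F+[w["cx"],w["cy"]]
    return (p+.5)*1.5-.5
w=viewer.grab_frame("wrist")
q=lambda x,y:((x+.5)/1.5-.5,(y+.5)/1.5-.5)
a=[onz(w,*q(*p),90,True) for p in((237,117),(516,107))];print("axle",a,np.mean(a,0))
b=[onz(w,*q(*p),16,True) for p in((273,27),(473,20),(477,226),(284,233))];print("base",np.array(b),np.mean(b,0),np.linalg.norm(b[0]-b[1]),np.linalg.norm(b[1]-b[2]))
xs=np.array([-.144,.99,0])
for C in(np.array([523,-162,90.]),np.array([522,-164,90.])):
  for th in(0,.1,.2,.3,.4):
    n=xs*np.sin(th)+[0,0,np.cos(th)];e=-xs*np.cos(th)+[0,0,np.sin(th)]
    print(th,projf(w,C+90*e+4*n),projf(w,C+90*e-4*n),projf(w,C+55*e+4*n))
print("obs rim 379,329 centre 379,240; finger front bottom?",projf(w,arm.sense()["tcp_pos"]),projf(w,arm.sense()["tcp_pos"]+11*xs))
E
python3 m.py
```

```text
axle [array([ 463.8, -169.1,   90. ]), array([ 581.7, -149.5,   90. ])] [ 522.7 -159.3   90. ]
base [[ 454.  -108.7   16. ]
 [ 570.6  -89.6   16. ]
 [ 590.7 -213.9   16. ]
 [ 475.3 -233.3   16. ]] [ 522.6 -161.4   16. ] 118.13548449511765 125.91287826074927
0 [379.2 320.5] [379.2 314.1] [378.  243.3]
0.1 [379.1 326.5] [379.2 321.3] [377.9 244.4]
0.2 [379.  330.8] [379.1 327.1] [377.8 244.2]
0.3 [378.9 333.4] [379.  331.2] [377.6 242.6]
0.4 [378.7 333.7] [378.9 333.5] [377.5 239.4]
0 [376.4 324.4] [376.5 317.9] [375.  247.6]
0.1 [376.2 330.5] [376.4 325.1] [374.8 248.8]
0.2 [376. 335.] [376.2 331.1] [374.6 248.8]
0.3 [375.7 337.7] [375.9 335.4] [374.4 247.3]
0.4 [375.3 338.3] [375.6 337.9] [374.2 244.3]
obs rim 379,329 centre 379,240; finger front bottom? [379.8 330.5] [379.4 306.7]
```

```bash
python3 - <<'E'
import io,contextlib
with contextlib.redirect_stdout(io.StringIO()):
    from m import *
s=arm.sense();T=s["tcp_pos"];R=s["tool_rot"]
for h in(0,10,19,30,40):
    print(h,[projf(w,T+R@np.array([x,-h,z])) for x,z in((0,0),(0,11),(9,11),(0,-11))])
E
python3 - <<'E'
import cv2
a=cv2.imread("pics/wrist4.png")[320:460,300:460]
cv2.imwrite("pics/fing.png",cv2.resize(cv2.convertScaleAbs(a,alpha=2.2,beta=10),(640,560)))
E
```

```text
0 [array([379.5, 330.1]), array([379.5, 306.4]), array([400.6, 306.4]), array([379.4, 352.8])]
10 [array([379.4, 339.7]), array([379.5, 315. ]), array([401.7, 314.9]), array([379.4, 363.2])]
19 [array([379.4, 349.1]), array([379.5, 323.5]), array([402.8, 323.4]), array([379.4, 373.4])]
30 [array([379.4, 361.9]), array([379.5, 335. ]), array([404.2, 335. ]), array([379.4, 387.2])]
40 [array([379.4, 374.9]), array([379.5, 346.9]), array([405.7, 346.8]), array([379.4, 401.1])]
```

View pics/fing.png

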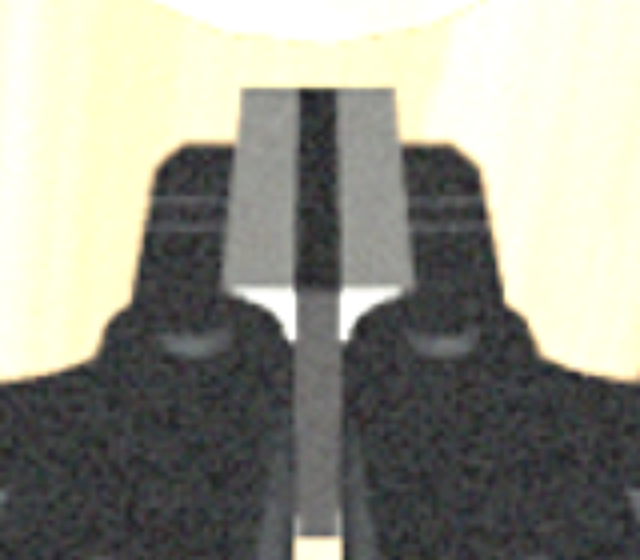

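The pads' front edge appears at row 342, behind where I assumed it was, while the rim is at row 329. So about 10 mm of gap remains. I'll drop back down a little and keep advancing.

```bash
python3 -m inch '[[0,6,0,0],[0,6,0,0],[0,2,2,0],[0,0,3,0],[0,0,2,0]]'; python3 st.py; python3 -m inch '[[0,0,1.5,0],[0,0,0,0]]'; python3 st.py;python3 - <<'E'
from h import *
from rig import viewer
f=viewer.grab_frame("wrist");cv2.imwrite("pics/wrist5.png",cv2.resize(f["color"][130:,80:430,::-1],(700,508)))
E
```

```text
time_s: 5.05
tcp_pos: [534.9, -245.9, 83.0]
tool_rot: [[0.992, -0.003, -0.128], [0.128, 0.007, 0.992], [-0.002, -1.0, 0.007]]
wrist_force: [-0.5, 0.6, 1.2]
finger_gap: 0.002
u(x_stand) -84.80893439169189 v -0.35306810086045737 z 82.95246949975774 F along xs 0.688656344939076 F [-0.54  0.62  1.24] t 5.05
time_s: 5.22
tcp_pos: [534.4, -243.6, 82.7]
tool_rot: [[0.992, -0.003, -0.128], [0.129, 0.008, 0.992], [-0.002, -1.0, 0.008]]
wrist_force: [-0.6, 0.4, 0.5]
finger_gap: -0.001
u(x_stand) -82.40124733966665 v -0.4775040965843589 z 82.68275088871451 F along xs 0.499028303700535 F [-0.64  0.41  0.54] t 5.2167
```

View pics/wrist5.png

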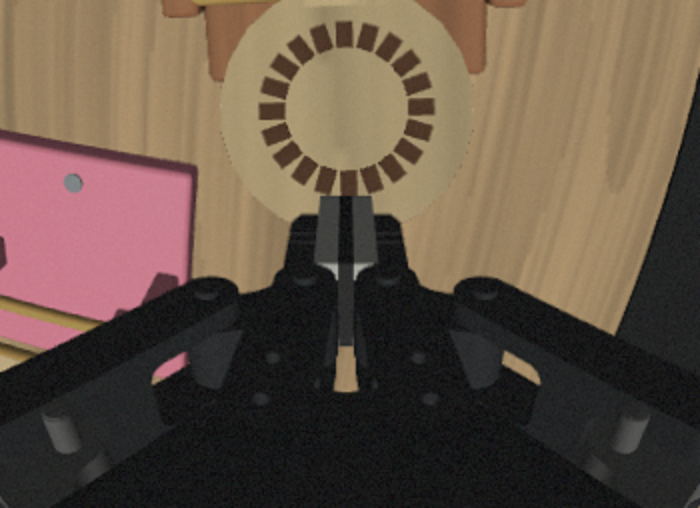

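```bash
python3 - <<'E'
from h import *
from rig import viewer
f=viewer.grab_frame("scene");cv2.imwrite("pics/scene5.png",cv2.resize(f["color"][90:220,120:280,::-1],(768,624)[0:2] if 0 else (720,585),interpolation=cv2.INTER_CUBIC))
E
```

```text
(no output)
```

View pics/scene5.png

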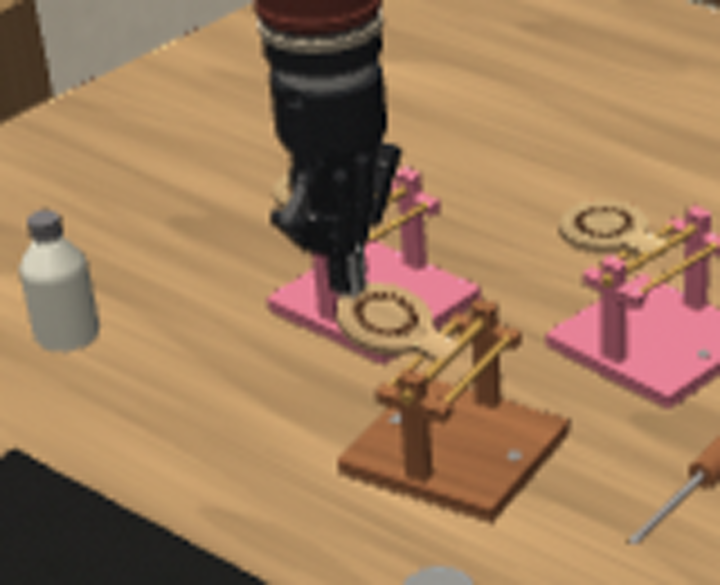

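```bash
python3 - <<'E'
import io,contextlib
with contextlib.redirect_stdout(io.StringIO()):
    from m import *
s=arm.sense();T=s["tcp_pos"];R=s["tool_rot"];f=viewer.grab_frame("scene")
for h in(0,10,19,30,40,60):
    print(h,[(proj(f,T+R@np.array([x,-h,z]))-[120,90])*4.5 for x,z in((0,0),(0,11),(-9,11),(9,0))])
C=np.array([523,-162,90.])
for th in(0,.2,.3,.4):
    print(th,(proj(f,C+90*(-xs*np.cos(th)+[0,0,np.sin(th)]))-[120,90])*4.5)
print([(projf(w,T+R@np.array([x,-h,z]))) for x,h,z in((0,0,0),(0,0,-6),(0,36,11))])
print(s["tcp_pos"],s["qpos"])
E
```

```text
0 [array([351.6, 333.5]), array([364.1, 337.4]), array([371.1, 331.4]), array([344.5, 339.6])]
10 [array([350.4, 322. ]), array([362.9, 326. ]), array([369.9, 319.9]), array([343.3, 328.1])]
19 [array([349.3, 311.6]), array([361.9, 315.6]), array([368.9, 309.6]), array([342.1, 317.7])]
30 [array([347.9, 298.8]), array([360.6, 302.7]), array([367.7, 296.8]), array([340.7, 304.8])]
40 [array([346.7, 287.1]), array([359.4, 291. ]), array([366.5, 285. ]), array([339.4, 293.1])]
60 [array([344.1, 263.3]), array([357. , 267.1]), array([364.2, 261.2]), array([336.8, 269.2])]
0 [342.2 323. ]
0.2 [342.2 303. ]
0.3 [343.8 293.6]
0.4 [346.4 284.7]
[array([379.8, 330.8]), array([379.7, 343.3]), array([379.8, 342.8])]
[ 534.6 -244.    82.8] [-37.4   4.8  -7.4  78.2   0.2  45.2]
```

```bash
python3 - <<'E'
import io,contextlib
with contextlib.redirect_stdout(io.StringIO()):
    from m import *
import pickle
w=pickle.load(open("f0.pkl","rb"))["wrist"]
T=np.array([149.45,-580.7,194.9]);R=np.array([[.249,0,.968],[-.968,.0014,.249],[-.0014,-1,0]])
for h in(0,13,30,50,70):
    print(h,[(projf(w,T+R@np.array([x,-h,z])))/1.5 for x,z in((42.5,11),(42.5,-11),(-42.5,11),(57,11))])
a=cv2.imread("pics/wrist0.png")[220:384,100:420]
cv2.imwrite("pics/f00.png",cv2.resize(cv2.convertScaleAbs(a,alpha=2.2,beta=10),(800,410)))
g=viewer.grab_frame("wrist")["color"][150:290,170:330,::-1]
cv2.imwrite("pics/f01.png",cv2.resize(cv2.convertScaleAbs(g,alpha=1.5,beta=10),(640,560),interpolation=cv2.INTER_CUBIC))
E
```

```text
0 [array([321.1, 201.3]), array([318.5, 232. ]), array([189.7, 201.3]), array([342.3, 201.2])]
13 [array([325.7, 208.6]), array([322.5, 240.8]), array([185.5, 208.6]), array([348.1, 208.3])]
30 [array([332.5, 219.6]), array([328.6, 254. ]), array([179.1, 219.7]), array([356.8, 219. ])]
50 [array([342.3, 235.5]), array([337. , 272.6]), array([170. , 235.6]), array([369.1, 234.4])]
70 [array([354.4, 255.5]), array([347.1, 295.4]), array([158.7, 255.8]), array([384. , 253.6])]
```

View pics/f00.png

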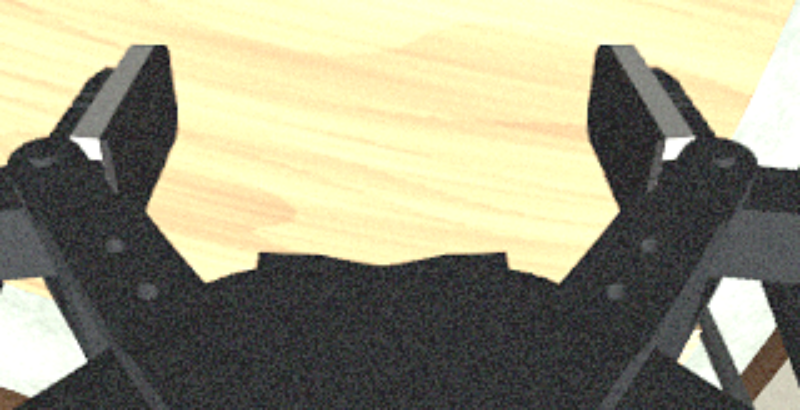

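View pics/f01.png

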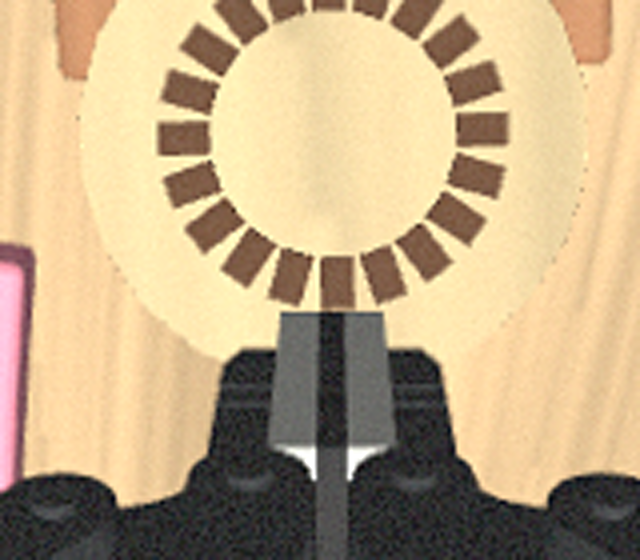

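The wrist view shows the shut pads drawn over the disc, with the pad end at (346,196) in the crop. Both views place the visible finger end about 36 mm above the reported TCP, and 50 mm above it when open. So the fingertips are hovering over the disc, not beside it. I'll back off, go lower, and treat the real finger end as TCP + 36 mm with its front face at about +11 mm.

```bash
python3 -m inch '[[0,-6,0,0],[0,-2,-12,0],[0,0,-12,0],[0,0,-8,0],[0,12,0,0],[0,14,0,0],[0,6,0,0],[0,0,0,0]]'; python3 st.py; python3 - <<'E'
from h import *
from rig import viewer
f=viewer.grab_frame("wrist");cv2.imwrite("pics/wrist6.png",cv2.resize(f["color"][:,:,::-1],(768,576)))
f=viewer.grab_frame("scene");cv2.imwrite("pics/scene6.png",cv2.resize(f["color"][90:220,120:280,::-1],(720,585),interpolation=cv2.INTER_CUBIC))
E
```

```text
time_s: 6.18
tcp_pos: [539.3, -281.7, 57.1]
tool_rot: [[0.992, -0.002, -0.126], [0.126, 0.006, 0.992], [-0.001, -1.0, 0.006]]
wrist_force: [0.0, 0.3, -0.3]
finger_gap: 0.002
u(x_stand) -120.85771014662511 v -1.0621024828142605 z 57.10111723620145 F along xs 0.2476445585306032 F [ 0.03  0.26 -0.3 ] t 6.1833
```

View pics/wrist6.png

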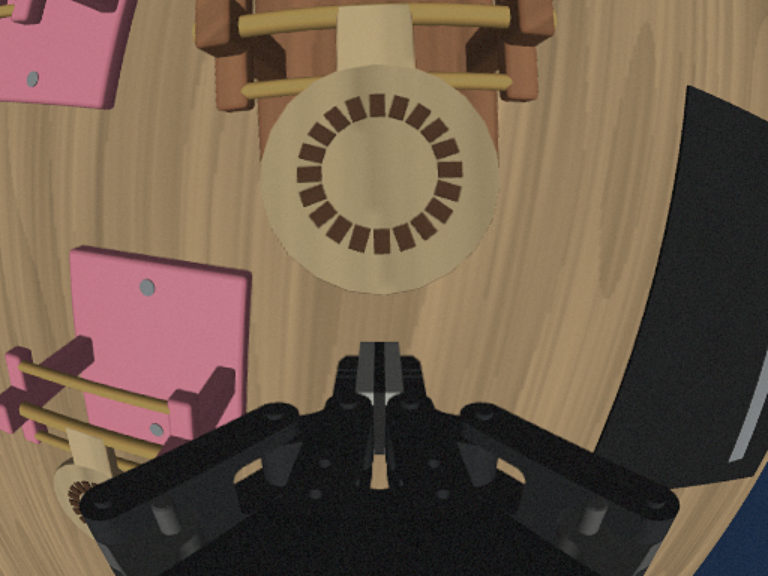

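View pics/scene6.png

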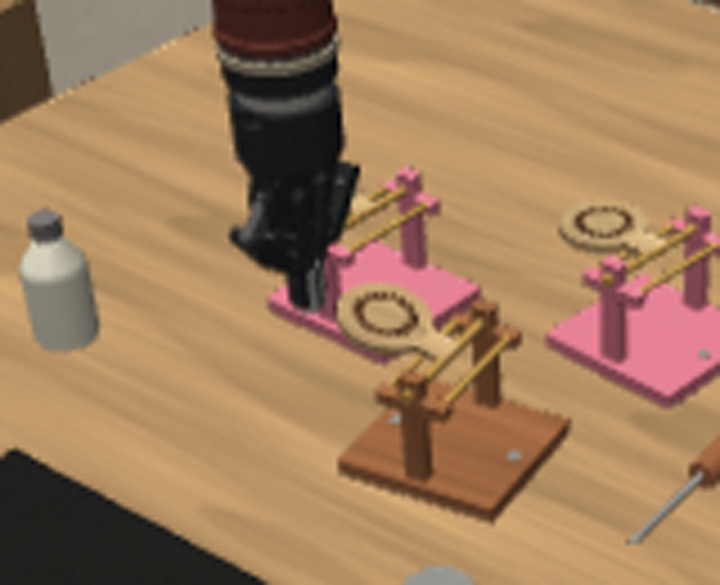

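```bash
python3 - <<'E'
import pickle
from h import *
f=pickle.load(open("f0.pkl","rb"))["scene"]
for h in(0,20,36,45):print(h,(proj(f,np.array([539.3,-281.7,57.1+h]))-[120,90])*4.5)
E
python3 -m inch '[[1,0,6,0],[0,0,6,0],[0,0,3,0],[0,0,0,0]]'; python3 st.py
```

```text
0 [312.20930884 348.41536009]
20 [309.68229966 326.0707512 ]
36 [307.62866935 307.911907  ]
45 [306.46074467 297.58475011]
time_s: 6.62
tcp_pos: [539.4, -265.1, 60.2]
tool_rot: [[0.992, 0.001, -0.127], [0.127, 0.004, 0.992], [0.001, -1.0, 0.004]]
wrist_force: [-0.8, 0.1, -0.4]
finger_gap: 0.005
u(x_stand) -104.42130002426946 v 1.4090078981464864 z 60.19350767132779 F along xs 0.1744740467266089 F [-0.83  0.06 -0.38] t 6.6167
```

The free-hanging tip in the scene view sits at (308,308). That matches TCP + 36 mm exactly, so the offset is confirmed. Now a gentle contact.

```bash
python3 -m inch '[[0,6,2,0],[0,2,2,0]]'; python3 st.py; python3 -m inch '[[0,0.5,1.2,0],[0,0,1,0]]'; python3 st.py; python3 -m inch '[[0,0,1,0],[0,0,0,0]]'; python3 st.py
```

```text
time_s: 6.78
tcp_pos: [539.7, -260.9, 53.0]
tool_rot: [[0.992, 0.003, -0.127], [0.127, 0.003, 0.992], [0.003, -1.0, 0.003]]
wrist_force: [0.5, -0.4, -0.4]
finger_gap: -0.001
u(x_stand) -100.35484293459557 v 2.306898449454383 z 53.02960302802039 F along xs -0.47784482824893376 F [ 0.49 -0.41 -0.35] t 6.7833
time_s: 6.95
tcp_pos: [539.6, -259.3, 52.3]
tool_rot: [[0.992, 0.003, -0.127], [0.127, 0.001, 0.992], [0.003, -1.0, 0.0]]
wrist_force: [0.2, -6.9, 0.6]
finger_gap: 0.002
u(x_stand) -98.69534510148411 v 2.4311358049510687 z 52.34301240686541 F along xs -6.854428217369863 F [ 0.18 -6.9   0.64] t 6.95
time_s: 7.12
tcp_pos: [539.7, -260.0, 52.9]
tool_rot: [[0.992, 0.004, -0.126], [0.126, -0.003, 0.992], [0.003, -1.0, -0.003]]
wrist_force: [-0.2, -0.8, -0.5]
finger_gap: -0.003
u(x_stand) -99.39431424856542 v 2.4493461139905772 z 52.87258997957856 F along xs -0.7339492072599183 F [-0.19 -0.77 -0.52] t 7.1167
```

Contact is at u = -99, so the front face is 11 mm ahead of the TCP, as assumed. Now I'll lift while leaning slightly inward.

```bash
python3 -m inch '[[0,-2.5,1,0],[0,-2.5,1,0]]'; python3 st.py; python3 -m inch '[[0,-3,0.7,0],[0,-3,0.7,0]]'; python3 st.py; python3 - <<'E'
from h import *
from rig import viewer
f=viewer.grab_frame("wrist");cv2.imwrite("pics/wrist7.png",cv2.resize(f["color"][:,:,::-1],(768,576)))
E
```

```text
time_s: 7.28
tcp_pos: [539.3, -258.3, 57.8]
tool_rot: [[0.992, 0.003, -0.126], [0.126, -0.003, 0.992], [0.003, -1.0, -0.003]]
wrist_force: [0.2, -2.5, 0.9]
finger_gap: -0.0
u(x_stand) -97.73442101915991 v 2.2880254276753824 z 57.755701975889906 F along xs -2.4722735445670248 F [ 0.19 -2.47  0.86] t 7.2833
time_s: 7.45
tcp_pos: [539.1, -256.6, 64.3]
tool_rot: [[0.992, 0.003, -0.126], [0.126, -0.002, 0.992], [0.003, -1.0, -0.003]]
wrist_force: [-0.0, 0.0, -0.5]
finger_gap: -0.001
u(x_stand) -95.94704749975263 v 2.279000659825 z 64.25202758998259 F along xs 0.04281511342450008 F [-0.03  0.04 -0.51] t 7.45
```

View pics/wrist7.png

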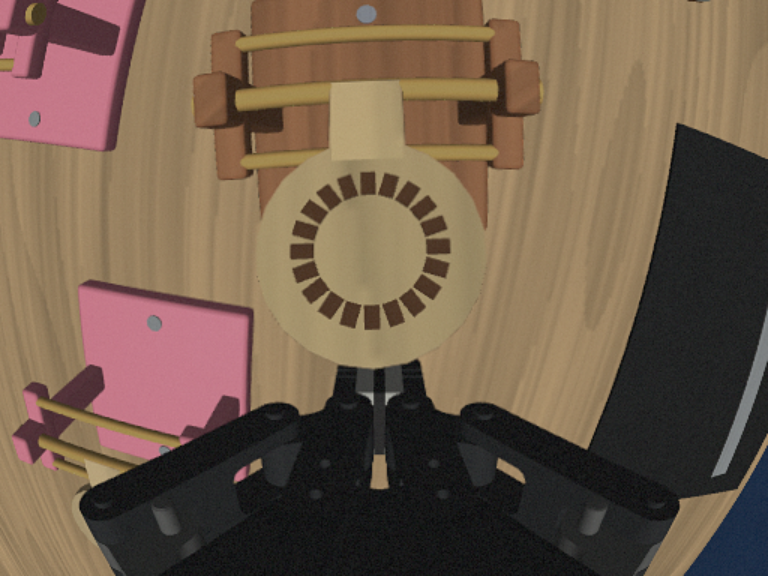

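The disc now overlaps the finger end in the view, with the rim at (372,365), so the finger is in contact below the rim. Continuing along the arc.

```bash
python3 -m inch '[[-0.5,-3,1.2,0],[-0.5,-3,1.2,0],[0,-3,1.3,0]]'; python3 st.py; python3 -m inch '[[0,-3,1.4,0],[0,-3,1.5,0],[0,-3,1.6,0]]'; python3 st.py;
```

```text
time_s: 7.75
tcp_pos: [537.8, -252.4, 74.6]
tool_rot: [[0.992, 0.004, -0.126], [0.126, -0.002, 0.992], [0.004, -1.0, -0.002]]
wrist_force: [0.0, -1.1, -0.2]
finger_gap: 0.001
u(x_stand) -91.64655011130206 v 1.6488673663801765 z 74.58946248532891 F along xs -1.089449981877126 F [ 0.04 -1.09 -0.18] t 7.75
time_s: 8.0
tcp_pos: [536.9, -247.1, 84.5]
tool_rot: [[0.992, 0.004, -0.126], [0.126, -0.001, 0.992], [0.003, -1.0, -0.002]]
wrist_force: [0.1, -0.2, -0.5]
finger_gap: 0.001
u(x_stand) -86.26071695165277 v 1.4911836537603749 z 84.48275526934383 F along xs -0.24852201529023565 F [ 0.08 -0.24 -0.5 ] t 8.0
```

```bash
python3 - <<'E'
from h import *
from rig import viewer
f=viewer.grab_frame("scene");cv2.imwrite("pics/scene8.png",cv2.resize(f["color"][90:220,120:280,::-1],(720,585),interpolation=cv2.INTER_CUBIC))
E
```

```text
(no output)
```

View pics/scene8.png

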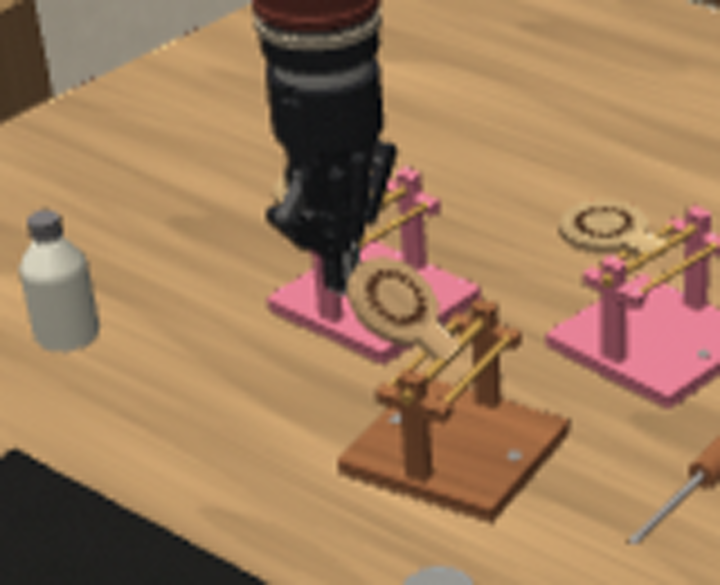

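The paddle has swung to about 0.6 rad, with the disc at (395,295) in the crop. It is following the finger smoothly.

```bash
python3 -m inch '[[-0.3,-2.8,2.2,0],[-0.3,-2.8,2.2,0],[-0.3,-2.8,2.3,0],[0,-2.6,2.5,0]]'; python3 st.py; python3 -m inch '[[0,-2.5,2.7,0],[0,-2.5,2.8,0],[0,-2.3,3,0],[0,-2.2,3,0]]'; python3 st.py;
```

```text
time_s: 8.38
tcp_pos: [535.0, -237.4, 97.2]
tool_rot: [[0.992, 0.004, -0.126], [0.126, -0.002, 0.992], [0.004, -1.0, -0.003]]
wrist_force: [0.7, -1.1, -0.2]
finger_gap: -0.001
u(x_stand) -76.37935676086484 v 0.9926832005123009 z 97.15502031150392 F along xs -1.2035708307951927 F [ 0.65 -1.12 -0.23] t 8.3833
time_s: 8.72
tcp_pos: [533.1, -225.0, 108.0]
tool_rot: [[0.992, 0.004, -0.126], [0.126, -0.003, 0.992], [0.004, -1.0, -0.003]]
wrist_force: [0.1, -1.3, 0.4]
finger_gap: -0.0
u(x_stand) -63.82917366350699 v 0.8888959668019579 z 107.9627410027333 F along xs -1.2656932481164533 F [ 0.05 -1.27  0.37] t 8.7167
```

On plan. Next targets for (u, z) are (-47,116.5), (-30,122) and (-15,124).

```bash
python3 -m inch '[[0,-2,3,0],[0,-2,3,0],[0,-1.7,3,0],[0,-1.6,3,0],[0,-1.4,3,0]]'; python3 st.py; python3 -m inch '[[0,-1.2,3,0],[0,-1,3,0],[0,-1,3,0],[0,-0.8,3,0],[0,-0.7,3,0]]'; python3 st.py;
```

```text
time_s: 9.13
tcp_pos: [530.6, -208.1, 117.5]
tool_rot: [[0.992, 0.004, -0.126], [0.126, -0.002, 0.992], [0.003, -1.0, -0.003]]
wrist_force: [-0.5, -0.7, 1.6]
finger_gap: -0.006
u(x_stand) -46.73660683489841 v 0.8608763875802401 z 117.52421254534795 F along xs -0.6180459123170874 F [-0.5  -0.7   1.62] t 9.1333
time_s: 9.55
tcp_pos: [528.4, -191.4, 122.6]
tool_rot: [[0.992, 0.003, -0.126], [0.126, -0.002, 0.992], [0.003, -1.0, -0.002]]
wrist_force: [-0.7, -0.4, 0.7]
finger_gap: -0.002
u(x_stand) -29.844758205363718 v 1.1380031174403682 z 122.62617691894864 F along xs -0.25812035980696163 F [-0.67 -0.36  0.69] t 9.55
```

```bash
python3 -m inch '[[-0.3,-0.4,3,0],[-0.3,-0.3,3,0],[0,-0.2,3,0],[0,0,3,0]]'; python3 st.py; python3 - <<'E'
from h import *
from rig import viewer
a=viewer.grab_frame("scene")["color"][90:220,120:280,::-1];b=viewer.grab_frame("wrist")["color"][:,:,::-1]
cv2.imwrite("pics/sw9.png",np.hstack([cv2.resize(a,(369,300),interpolation=cv2.INTER_CUBIC),cv2.resize(b,(400,300))]))
E
```

```text
time_s: 9.88
tcp_pos: [526.3, -178.2, 123.8]
tool_rot: [[0.992, 0.004, -0.127], [0.127, -0.002, 0.992], [0.004, -1.0, -0.002]]
wrist_force: [0.9, -0.9, -0.0]
finger_gap: 0.001
u(x_stand) -16.500393380670133 v 0.9553589050397561 z 123.80832930683988 F along xs -1.0545840702830325 F [ 0.95 -0.93 -0.04] t 9.8833
```

View pics/sw9.png

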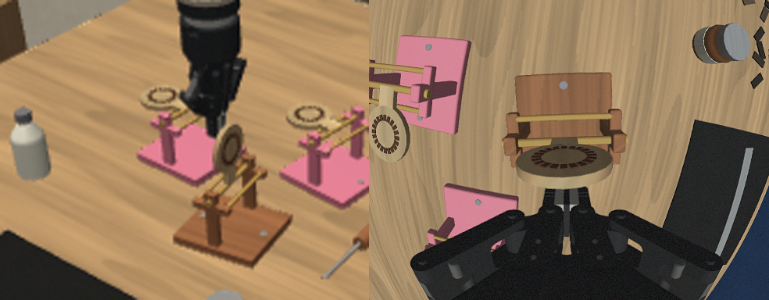

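Both views show the paddle upright (scene at (229,147), wrist at (563,163)), with the finger behind it. Continuing over the top.

```bash
python3 -m inch '[[-0.3,0,2.8,0],[0,0,2.8,0],[0,0.1,2.8,0],[0,0.2,2.8,0],[0,0.3,2.8,0]]'; python3 st.py; python3 -m inch '[[0,0.5,2.6,0],[0,0.6,2.6,0],[0,0.8,2.6,0],[0,0.9,2.6,0]]'; python3 st.py;
```

```text
time_s: 10.4
tcp_pos: [524.0, -163.4, 122.9]
tool_rot: [[0.992, 0.004, -0.126], [0.126, -0.002, 0.992], [0.003, -1.0, -0.002]]
wrist_force: [-0.3, -0.4, -0.6]
finger_gap: 0.003
u(x_stand) -1.5693856710714664 v 0.7357229233772113 z 122.92903066948455 F along xs -0.3507578421337291 F [-0.33 -0.4  -0.58] t 10.4
time_s: 10.73
tcp_pos: [522.5, -151.8, 119.9]
tool_rot: [[0.992, 0.004, -0.126], [0.126, -0.002, 0.992], [0.003, -1.0, -0.002]]
wrist_force: [-0.3, -0.2, 0.4]
finger_gap: 0.003
u(x_stand) 10.156285388050396 v 0.9236102724798136 z 119.87916319081302 F along xs -0.11801398419223674 F [-0.29 -0.16  0.38] t 10.7333
```

```bash
python3 -m inch '[[0,1,2.7,0],[0,1.1,2.7,0],[0,1.3,2.6,0],[0,1.4,2.6,0],[0,1.5,2.4,0]]'; python3 st.py; python3 -m inch '[[0,1.8,2.3,0],[0,1.9,2.2,0],[0,2,2.1,0],[0,2,2,0]]'; python3 st.py;
```

```text
time_s: 11.15
tcp_pos: [520.6, -137.4, 112.9]
tool_rot: [[0.992, 0.004, -0.127], [0.127, -0.002, 0.992], [0.003, -1.0, -0.002]]
wrist_force: [-0.4, -0.0, 0.7]
finger_gap: 0.003
u(x_stand) 24.71681742464956 v 1.2177228930695372 z 112.91641466413195 F along xs 0.02585622285596285 F [-0.38 -0.03  0.67] t 11.15
time_s: 11.48
tcp_pos: [519.6, -127.7, 104.4]
tool_rot: [[0.992, 0.004, -0.127], [0.127, -0.001, 0.992], [0.004, -1.0, -0.002]]
wrist_force: [0.1, 0.2, 0.7]
finger_gap: 0.003
u(x_stand) 34.428287133376216 v 1.5235090131054638 z 104.44109913044048 F along xs 0.2320227621165715 F [0.07 0.24 0.71] t 11.4833
```

Next targets are (45.7,95.2), (52.8,83), (57.3,69.8), then (59,58).

```bash
python3 -m inch '[[-0.4,2.2,2.4,0],[-0.3,2.3,2.3,0],[0,2.4,2.2,0],[0,2.4,1.9,0]]'; python3 st.py; python3 -m inch '[[0,2.5,1.7,0],[0,2.5,1.6,0],[0,2.5,1.4,0],[0,2.5,1.2,0]]'; python3 st.py;python3 - <<'E'
from h import *
from rig import viewer
a=viewer.grab_frame("scene")["color"][90:220,120:280,::-1];b=viewer.grab_frame("wrist")["color"][:,:,::-1]
cv2.imwrite("pics/sw10.png",np.hstack([cv2.resize(a,(369,300),interpolation=cv2.INTER_CUBIC),cv2.resize(b,(400,300))]))
E
```

```text
time_s: 11.82
tcp_pos: [517.6, -118.2, 94.0]
tool_rot: [[0.992, 0.004, -0.127], [0.127, -0.002, 0.992], [0.004, -1.0, -0.002]]
wrist_force: [-0.8, -0.0, 0.5]
finger_gap: 0.004
u(x_stand) 44.12414925716008 v 0.9905027361329113 z 94.03715657312961 F along xs 0.10257107860571336 F [-0.81 -0.01  0.47] t 11.8167
time_s: 12.15
tcp_pos: [516.6, -111.5, 82.8]
tool_rot: [[0.992, 0.004, -0.127], [0.127, -0.001, 0.992], [0.003, -1.0, -0.002]]
wrist_force: [0.2, -0.1, 1.1]
finger_gap: -0.0
u(x_stand) 50.87422012581987 v 0.934600382642627 z 82.77258456156302 F along xs -0.12908244099155777 F [ 0.23 -0.1   1.11] t 12.15
```

View pics/sw10.png

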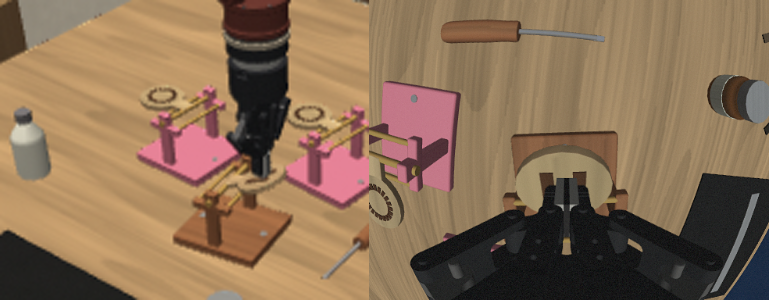

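The paddle is over on the left with the bar face up, still about 0.4 rad short of its stop. I'll lower it slowly.

```bash
python3 -m inch '[[0,2.5,1.2,0],[0,2.5,1,0],[0,2.5,0.8,0],[0,2.4,0.6,0]]'; python3 st.py; python3 -m inch '[[0,2,0.5,0],[0,1.8,0.4,0],[0,1.6,0.2,0]]'; python3 st.py;python3 -m inch '[[0,1.2,0,0],[0,1,0,0]]'; python3 st.py
```

```text
time_s: 12.58
tcp_pos: [516.4, -107.8, 72.4]
tool_rot: [[0.992, 0.004, -0.127], [0.127, -0.001, 0.992], [0.004, -1.0, -0.002]]
wrist_force: [-0.4, 0.4, 0.5]
finger_gap: -0.001
u(x_stand) 54.565199121141944 v 1.2440413729584463 z 72.42449192053166 F along xs 0.40726247590328585 F [-0.37  0.36  0.52] t 12.5833
time_s: 12.83
tcp_pos: [516.1, -106.4, 66.1]
tool_rot: [[0.992, 0.004, -0.127], [0.127, -0.001, 0.992], [0.004, -1.0, -0.002]]
wrist_force: [-0.1, 0.0, 0.4]
finger_gap: -0.0
u(x_stand) 56.016697858634565 v 1.1613021233992613 z 66.08575295461345 F along xs 0.021666671236549973 F [-0.15  0.    0.38] t 12.8333
time_s: 13.0
tcp_pos: [516.1, -106.3, 63.5]
tool_rot: [[0.992, 0.004, -0.127], [0.127, -0.001, 0.992], [0.003, -1.0, -0.001]]
wrist_force: [0.1, -0.2, -0.3]
finger_gap: 0.003
u(x_stand) 56.13734161045348 v 1.1643538302583507 z 63.48784119754745 F along xs -0.1760057166467889 F [ 0.07 -0.17 -0.35] t 13.0
```

```bash
python3 -m inch '[[0,1.2,0.4,0],[0,1.2,0.4,0]]'; python3 st.py; python3 -m inch '[[0,1.2,0,0],[0,1.2,0,0]]'; python3 st.py;python3 -m inch '[[0,0.9,0,0]]'; python3 st.py
```

```text
time_s: 13.17
tcp_pos: [516.0, -105.7, 60.9]
tool_rot: [[0.992, 0.004, -0.127], [0.127, -0.001, 0.992], [0.004, -1.0, -0.002]]
wrist_force: [-0.3, -0.2, 0.5]
finger_gap: -0.003
u(x_stand) 56.74068468719617 v 1.2123871140082683 z 60.9265055701237 F along xs -0.16372119510679048 F [-0.31 -0.21  0.45] t 13.1667
time_s: 13.33
tcp_pos: [516.1, -105.6, 58.4]
tool_rot: [[0.992, 0.004, -0.127], [0.127, -0.001, 0.992], [0.004, -1.0, -0.002]]
wrist_force: [-0.4, 0.2, 3.9]
finger_gap: 0.0
u(x_stand) 56.79684659427502 v 1.283294182705777 z 58.386135098216 F along xs 0.23769085348264662 F [-0.38  0.18  3.92] t 13.3333
time_s: 13.42
tcp_pos: [516.3, -105.7, 58.2]
tool_rot: [[0.992, 0.004, -0.127], [0.127, -0.001, 0.992], [0.004, -1.0, -0.002]]
wrist_force: [-5.4, 2.7, 13.9]
finger_gap: 0.002
u(x_stand) 56.74688585677821 v 1.4490319107616823 z 58.17093356297449 F along xs 3.432779592718894 F [-5.44  2.68 13.9 ] t 13.4167
```

A firm stop at z = 58.2, against 58 predicted for flat. Lifting off now.

```bash
python3 -m inch '[[0,-1.5,0,0],[0,-4,0,0],[0,-10,0,0],[0,-20,0,0],[0,-20,0,0],[0,-20,-10,0],[0,-20,-20,0],[0,-10,-30,0],[0,0,-30,0],[0,0,-30,0]]'; python3 -m inch '[[0,0,-25,0],[0,0,-20,0],[0,0,0,0],[0,0,0,0]]'; python3 - <<'E'
from h import *
from rig import viewer
import pickle
d={n:viewer.grab_frame(n) for n in("scene","wrist","top")};pickle.dump(d,open("f11.pkl","wb"))
cv2.imwrite("pics/w11.png",cv2.resize(d["wrist"]["color"][:,:,::-1],(768,576)))
cv2.imwrite("pics/s11.png",cv2.resize(d["scene"]["color"][110:260,120:340,::-1],(792,540),interpolation=cv2.INTER_CUBIC))
E
```

```text
time_s: 14.25
tcp_pos: [531.3, -223.4, 174.7]
tool_rot: [[0.991, 0.006, -0.135], [0.135, -0.002, 0.991], [0.006, -1.0, -0.003]]
wrist_force: [1.5, 1.3, 0.0]
finger_gap: 0.002
time_s: 14.58
tcp_pos: [537.9, -276.8, 178.3]
tool_rot: [[0.992, 0.009, -0.129], [0.129, -0.006, 0.992], [0.008, -1.0, -0.007]]
wrist_force: [-0.3, 0.7, 0.3]
finger_gap: 0.002
```

View pics/w11.png

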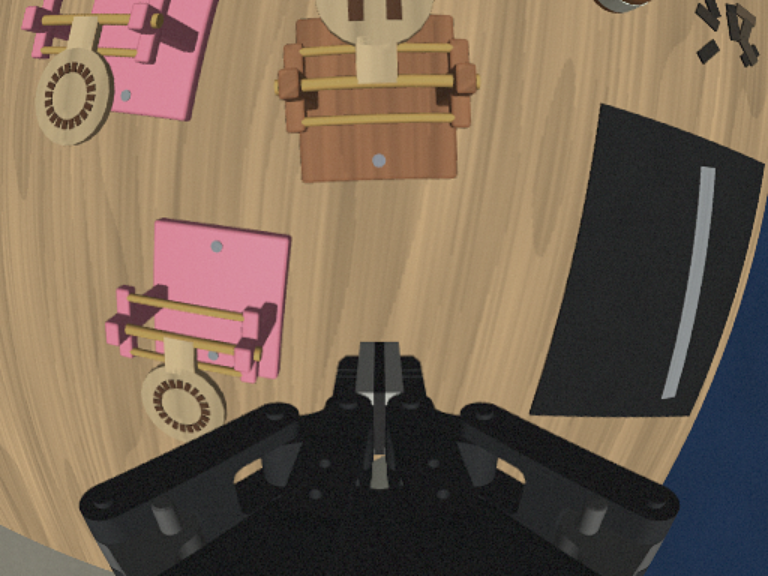

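View pics/s11.png

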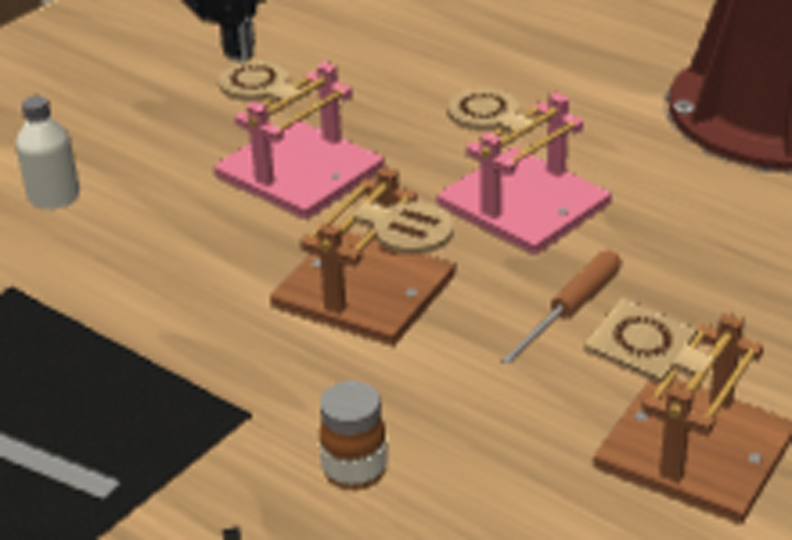

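The scene view shows the two-bar face up, with the disc at (412,225) and the bars at (418,222). Everything else looks unchanged. Now a numeric check for flatness and that nothing else moved.

```bash
python3 - <<'E'
from h import *
import pickle
np.set_printoptions(precision=1,suppress=True)
d=pickle.load(open("f11.pkl","rb"));o=pickle.load(open("f0.pkl","rb"));s=d["scene"];t=d["top"]
C=np.array([522.,-163,90]);xs=np.array([-.144,.99,0]);ys=np.array([.99,.144,0])
for al in(0,.05,.1,.15,.2):
    e=xs*np.cos(al)+[0,0,np.sin(al)];n=-xs*np.sin(al)+[0,0,np.cos(al)]
    P=np.array([proj(s,C+55*e+4*n+35*(np.cos(a)*e+np.sin(a)*ys)) for a in np.linspace(0,6.28,40)])
    P=(P-[120,110])*3.6;print(al,"scene rim box",P.min(0),P.max(0),"c",(proj(s,C+55*e+4*n)-[120,110])*3.6)
for n in("top","scene"):
    df=cv2.absdiff(d[n]["color"],o[n]["color"]).max(2);m=cv2.morphologyEx((df>45).astype(np.uint8),cv2.MORPH_OPEN,np.ones((3,3)))
    print(n,[tuple(x) for x in cv2.connectedComponentsWithStats(m)[2][1:]])
cv2.imwrite("pics/t11.png",np.hstack([cv2.resize(t["color"][150:240,270:370,::-1],(500,450),interpolation=cv2.INTER_CUBIC)]))
cv2.imwrite("pics/s11b.png",cv2.resize(s["color"][150:190,190:260,::-1],(791,452),interpolation=cv2.INTER_CUBIC))
E
```

```text
0 scene rim box [371.7 202. ] [451.6 247.9] c [411.7 224.4]
0.05 scene rim box [371.4 200.1] [451.3 244.5] c [411.3 221.8]
0.1 scene rim box [371. 198.] [450.7 241.1] c [410.8 219.1]
0.15 scene rim box [370.6 195.9] [449.9 237.8] c [410.2 216.4]
0.2 scene rim box [370.1 193.6] [448.9 234.6] c [409.5 213.7]
top [(np.int32(482), np.int32(86), np.int32(30), np.int32(54), np.int32(471)), (np.int32(475), np.int32(93), np.int32(3), np.int32(4), np.int32(12)), (np.int32(467), np.int32(95), np.int32(19), np.int32(27), np.int32(205)), (np.int32(284), np.int32(100), np.int32(228), np.int32(284), np.int32(27398)), (np.int32(303), np.int32(188), np.int32(25), np.int32(14), np.int32(187)), (np.int32(329), np.int32(193), np.int32(6), np.int32(8), np.int32(39)), (np.int32(302), np.int32(199), np.int32(4), np.int32(4), np.int32(15)), (np.int32(303), np.int32(203), np.int32(17), np.int32(9), np.int32(91)), (np.int32(411), np.int32(235), np.int32(11), np.int32(11), np.int32(106)), (np.int32(385), np.int32(256), np.int32(6), np.int32(4), np.int32(24)), (np.int32(394), np.int32(267), np.int32(3), np.int
[... 1220 characters left out ...]
57), np.int32(5), np.int32(5), np.int32(22)), (np.int32(353), np.int32(57), np.int32(4), np.int32(3), np.int32(12)), (np.int32(334), np.int32(63), np.int32(4), np.int32(3), np.int32(12)), (np.int32(167), np.int32(64), np.int32(32), np.int32(63), np.int32(1290)), (np.int32(335), np.int32(67), np.int32(5), np.int32(10), np.int32(47)), (np.int32(283), np.int32(69), np.int32(58), np.int32(54), np.int32(1410)), (np.int32(350), np.int32(96), np.int32(10), np.int32(4), np.int32(31)), (np.int32(195), np.int32(154), np.int32(20), np.int32(13), np.int32(136)), (np.int32(225), np.int32(167), np.int32(3), np.int32(5), np.int32(15)), (np.int32(225), np.int32(173), np.int32(6), np.int32(5), np.int32(25))]
```

View pics/s11b.png

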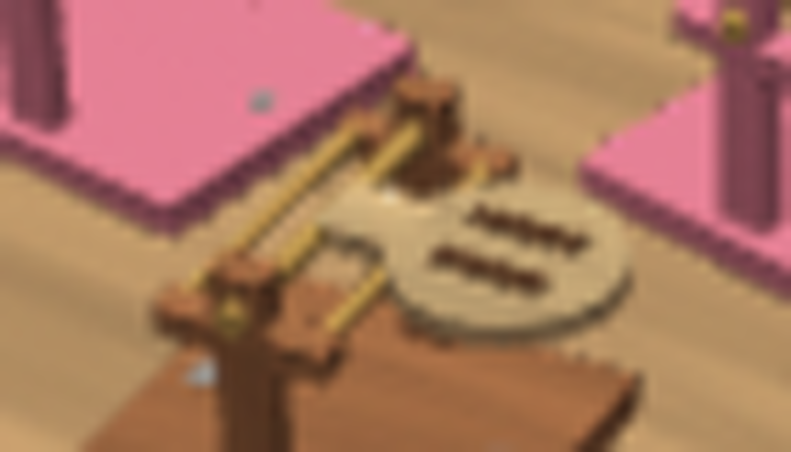

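View pics/t11.png

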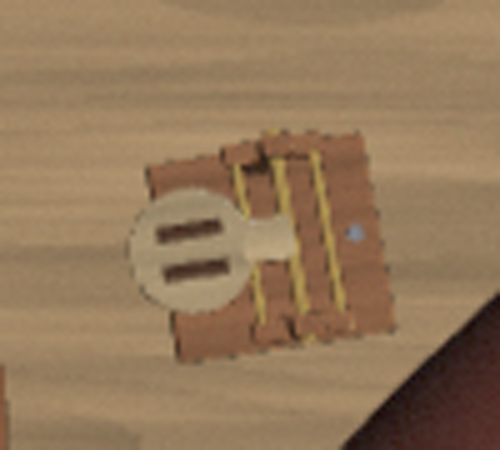

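The rim box in the scene view (rows about 203 to 248) matches the flat prediction (202 to 248); a 0.05 rad lift would end at 244.5. In the scene difference image only the arm and this paddle changed. The arm is clear, so I'm handing in.

```bash
python3 st.py; python3 -c "
from rig import arm
print(arm.close_job())"
```

```text
u(x_stand) -114.35597402562283 v -1.433306449679978 z 178.07954884698415 F along xs 0.2782585563620421 F [0.1  0.3  0.03] t 14.7333
the job is handed in; nothing more can be done
None
```

The round paddle now lies flat against its stop on the left, with the two-bar face up. I handed the job in at 14.7 s. I lifted it by its outer rim with the shut fingertips, carried it over the top at about 40 mm/s, and pressed it down to its stop.

- **Flatness:** in the scene view the paddle's rim matches the flat prediction to about 1 px, and a 0.05 rad gap would have shown. It stopped at a reported TCP height of 58.2 mm against 58 mm predicted.
- **Other things:** the scene view before and after differs only at the arm and this paddle, so the square paddle, the pink look-alikes and the loose items stayed put. In the top view the arm hides parts of the pink stands, so I relied on the scene view for those.
- **Clear of everything:** the arm finished to the right of the stand, about 200 mm above the bench, with wrist force near zero.

**What disagreed:**
- **TCP offset:** the visible fingertips were about 36 mm above the reported TCP when shut. My first approach therefore hovered over the disc, with no contact force beyond sensor noise. I corrected for it and both views then agreed.
- **Forces:** the swing itself read about 1–2.5 N. There were brief peaks of about 7 N at first contact and about 15 N on the last press against the stop, which was firmer than I intended.

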